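# Make up the two drive kits

### The job

Make up two drive kits from the stock on the mat. Screw-drive kit, in the three-bay tray: the large stepper motor in the large bay, and the shaft coupling and the bearing block in the two small bays, one in each; belt-drive kit, in the two-bay tray: the small stepper motor in the large bay and the toothed pulley in the small bay. Set each part down, never dropping it, so that it stands upright as it stood in the stock, flat on the floor of its bay, and leave the heat sink and the fan where they lie.

Things in the scene. Friction and masses are not known exactly. Their poses are not given: they have to be found in the camera images.
- large_motor_centre (a point): The large stepper motor: square body 57 x 57 mm, 51 mm tall, aluminium end caps round a dark middle, standing on its back with the shaft (6 mm thick, 21 mm long) pointing up. 0.65 kg. Point: centre of the square body, 25.5 mm above its underside; z along the shaft, x and y square to its sides.
- small_motor_centre (a point): The small stepper motor: like the large one, but 35 x 35 mm and 36 mm tall, shaft 20 mm long, up. 0.18 kg. Point: centre of the square body, 18 mm above its underside; z along the shaft, x and y square to its sides.
- coupling_centre (a point): The shaft coupling: plain aluminium cylinder, 30 mm across, 40 mm tall, standing on end, with a dark band round its middle and a dark bore in its top. 0.07 kg. Point: its centre, 20 mm above its underside; z along its axis.
- bearing_block_centre (a point): The bearing block: dark steel block, 60 mm long (its x), 25 mm thick (its y), 43 mm tall, standing on its foot. The foot is 24 mm high with a bolt hole at each end; the raised middle, with the bearing in its two faces, is 34 mm long. 0.25 kg. Point: half-way up at the middle, 21.5 mm above its underside; z up.
- pulley_centre (a point): The toothed belt pulley: aluminium, lying on its flange with the hub up. Flanges 40 mm across with teeth between them, up to 22 mm high; hub 23 mm across on top; 34 mm tall in all. 0.08 kg. Point: on its axis 17 mm above its underside; z along the axis, out of the hub.
- heat_sink_centre (a point): Heat sink, not wanted: square aluminium block with fins, 45 x 45 mm, 25 mm tall, lying loose among the stock. Point: its centre.
- fan_centre (a point): Fan, not wanted: flat square black fan, 50 x 50 mm, 15 mm tall, lying loose among the stock. Point: its centre.
- three_bay_tray: Tray of the screw-drive kit: grey with a dark lining, fixed on the mat. Floor 3 mm thick; walls and dividers 3 mm thick, their tops 9 mm above the bay floors. Origin: centre of the underside; x along the row of bays, z up. 202 mm long, 96 mm wide, three bays in a row. Large bay 82 mm (x) by 90 mm (y), centre at x = -57 mm; two small bays 54 by 90 mm, centres at x = +14 and +71 mm; all at y = 0.
- two_bay_tray: Tray of the belt-drive kit: grey with a dark lining, fixed on the mat. Floor 3 mm thick; walls and dividers 3 mm thick, their tops 9 mm above the bay floors. Origin: centre of the underside; x along the row of bays, z up. 151 mm long, 96 mm wide, two bays in a row. Large bay 80 mm (x) by 90 mm (y), centre at x = -32.5 mm; small bay 62 by 90 mm, centre at x = +41.5 mm; y = 0. Any way round.
There are look-alikes about, which are no part of the job. Leave any green or orange look-alike of the part that bears small_motor_centre alone.

How it is judged:
At the end, for the whole second after the job is handed in: Every part within the walls of its bay (coupling and bearing block either way round), flat on the bay floor (height within 5 mm, leaning less than 0.1 rad) and at rest; heat sink and fan within 20 mm of where they were (x of large_motor_centre in the frame of three_bay_tray between -0.073 and -0.041 m and y of large_motor_centre in the frame of three_bay_tray between -0.02 and 0.02 m and z of large_motor_centre in the frame of three_bay_tray between 0.0235 and 0.0325 m and angle between each of large_motor_centre, small_motor_centre, pulley_centre's own z axis and vertical below 0.1 rad and x of small_motor_centre in the frame of two_bay_tray between -0.0585 and -0.0065 m and y of small_motor_centre in the frame of two_bay_tray between -0.031 and 0.031 m and z of small_motor_centre in the frame of two_bay_tray between 0.016 and 0.025 m and x of pulley_centre in the frame of two_bay_tray between 0.0275 and 0.0555 m and y of pulley_centre in the frame of two_bay_tray between -0.028 and 0.028 m and z of pulley_centre in the frame of two_bay_tray between 0.015 and 0.024 m and ((x of coupling_centre in the frame of three_bay_tray between -0.001 and 0.029 m and y of coupling_centre in the frame of three_bay_tray between -0.033 and 0.033 m and z of coupling_centre in the frame of three_bay_tray between 0.018 and 0.027 m and angle between each of coupling_centre, bearing_block_centre's own z axis and vertical below 0.1 rad and x of bearing_block_centre in the frame of three_bay_tray between 0.053 and 0.089 m and y of bearing_block_centre in the frame of three_bay_tray between -0.019 and 0.019 m and z of bearing_block_centre in the frame of three_bay_tray between 0.0195 and 0.0285 m) or (x of coupling_centre in the frame of three_bay_tray between 0.056 and 0.086 m and y of coupling_centre in the frame of three_bay_tray between -0.033 and 0.033 m and z of coupling_centre in the frame of three_bay_tray between 0.018 and 0.027 m and angle between each of coupling_centre, bearing_block_centre's own z axis and vertical below 0.1 rad and x of bearing_block_centre in the frame of three_bay_tray between -0.004 and 0.032 m and y of bearing_block_centre in the frame of three_bay_tray between -0.019 and 0.019 m and z of bearing_block_centre in the frame of three_bay_tray between 0.0195 and 0.0285 m)) and linear speed of each of large_motor, small_motor, coupling, bearing_block, pulley below 0.01 m/s and distance of each of heat_sink_centre, fan_centre from where it was at the start of the episode below 0.02 m); the robot touches nothing.
It fails at once if a kit part is dropped (it falls freely, faster than 0.65 m/s, which is a fall of about 20 mm) ((linear speed of large_motor above 0.65 m/s and contact force between large_motor and anything else below 0.02 N) or (linear speed of small_motor above 0.65 m/s and contact force between small_motor and anything else below 0.02 N) or (linear speed of coupling above 0.65 m/s and contact force between coupling and anything else below 0.02 N) or (linear speed of bearing_block above 0.65 m/s and contact force between bearing_block and anything else below 0.02 N) or (linear speed of pulley above 0.65 m/s and contact force between pulley and anything else below 0.02 N)).
It fails at once if the heat sink is pushed more than 20 mm from its place (distance of heat_sink_centre from where it was at the start of the episode above 0.02 m).
It fails at once if the fan is pushed more than 20 mm from its place (distance of fan_centre from where it was at the start of the episode above 0.02 m).
It also fails if it takes over 125 s, if anything falls off the work surface, if the arm or the gripper's body presses on something with over 40 N, if the wrist force passes 120 N, or if a joint passes its speed limit or range.

### The arm

A 6-joint arm with a two-finger parallel gripper is mounted at the origin on the work surface. World frame = base frame: x ahead of the robot, y to its left, z up, the work surface at z = 0. Lengths are in m, angles in rad, forces in N, time in s.
With the tool pointing down it reaches from about 0.275 to 1 m from the base axis. Payload 8.4 kg.
Tool frame: the origin (TCP) lies midway between the tips of the shut fingers; the grasp point (between the pads) lies 19 mm behind it (arm.pinch_z is the z of the grasp point in the tool frame, in m); z points along the fingers, y is the direction in which the jaws open and shut (so a half turn about z gives the same grasp; the last joint's range is limited). The gripper opens to 85 mm and grips with 20 to 120 N. Pads are 22 mm wide; open, the fingers measure 114 mm over their backs; the gripper's body (76 mm by 85 mm) begins 54 mm behind the grasp point. The pads swing forward as they close: fully open they stand 13 mm farther back than shut.
Start: joints at [1.132, 0.353, 1.633, -0, 1.155, -0.002], TCP at [0.264, 0.566, 0.195] pointing down, gripper open.
Joint ranges: [-2.63, 2.63], [-0.92, 2.1], [0.06, 2.66], [-1.3, 4.44], [0, 2.69], [-3.02, 3.02]. Speed limits (rad/s): [2.22, 2.22, 2.79, 3.14, 3.14, 3.14].

### API

Orientations are given as a unit quaternion [x, y, z, w].
In Python, from plant import arm gives the robot as it stands. The module is installed in compiled form; this text tells all that it offers.
- The arm moves only by the shell command python3 -m pendant 'ROWS'. ROWS is JSON, a list of rows, each a list of 5 numbers: the opening, from 0 (shut) to 1 (fully open), then the shift along the tool's x, y, z as a fraction of full scale, then the turn about the tool's z as a fraction of full scale. In form: [[gripper, tx, ty, tz, turn], ...]. A call has 1 to 5 rows; each row is the pose to reach, as a shift and turn from the pose commanded when the call began, along the tool's axes at that moment, turning the shorter way round; what a row does not reach only later rows make up. Full scale, the value 1, is 100 cm for a shift and 180 degrees for a turn. A row lasts 1/10 s, in which the tool goes at most 50 mm and 8.59 degrees, less where a joint would pass 70% of its speed; a pose out of reach is approached as far as the arm can. A call with a number of a shift or a turn outside -1 to 1 is refused whole. A call with a gripper value outside its range is refused whole. The fingers move at their own pace and stop on an object; the grip force is fixed at half the most. Time passes only in rows, so rows that repeat a pose let the fingers close. It gives the time, the measured TCP pose, the force and the opening at its end, in the units of the state.
- arm.get_state(): the state, without advancing time (a new reading comes with each control period).
- arm.get_image(name): name is "scene" or "top" or "wrist"; returns a dict with "pixels" (384x512x3 uint8, red, green, blue), "range_z" (384x512 float32, m along the optical axis (not along the pixel's ray), 0 where there is no reading), "fx", "fy", "cx", "cy" (pixels), "origin" and "rotation" of the camera in the world. Camera axes: x right, y up, looking along -z (the intrinsics and any distortion apply to the point x, -y, -z); pixel columns grow to the right and rows downward; lengths in m; the calibration is good to about 2 mm. A picture is of the moment at which its call begins.
- arm.job_done(): hands the job in, once; it reports no verdict.
The state is a dict: "time": time; "joints": joint angles; "qvel": joint speeds; "effort": joint torques, N m; "ee_pos": TCP position; "tool_rot": TCP orientation; "ft_force": force on the tool from outside, world axes, zero at the start; "ft_torque": the same for the moment, N m; "opening": finger opening in m.
Only numpy, scipy, OpenCV 4.12 (cv2) and the standard library are available. Lean on these libraries where they do the work, as an engineer would, in place of code of your own. Each camera call takes 0.05 s, during which the arm holds its last target. There are 200 camera calls.

## Working session

There is one attempt and no reset: what is moved stays moved. The work goes in short steps, Python scripts to look and compute and a shell command to move; the robot and the scene stay as the last step left them, time stands still between calls to the robot, and variables do not carry over. Pictures are saved under pics/ and viewed, on a budget of 14 in all, crops included, one or two more only if the job needs it, and the job is handed in when it is done.

```bash
mkdir -p pics; python3 - <<'E'
from plant import arm
import cv2,numpy as np
s=arm.get_state()
for k in s: print(k,s[k])
print(arm.pinch_z)
for n in ("top","scene"):
    im=arm.get_image(n)
    np.savez(f"{n}.npz",**{k:np.array(v) for k,v in im.items()})
    cv2.imwrite(f"pics/{n}0.png",cv2.resize(im["pixels"][:,:,::-1],(800,600)))
    print(n,{k:v for k,v in im.items() if k not in("pixels","range_z")})
E
```

```text
time 0.0
joints [ 1.13156426e+00  3.53638076e-01  1.63412431e+00 -4.54791726e-05
  1.15518833e+00 -2.38933128e-03]
qvel [-0.00168057  0.00127145 -0.00111054 -0.00059729 -0.00048762 -0.00093238]
effort [ 4.09567641e-03 -6.05247903e+01 -3.42072058e+01  2.86773939e-04
  9.21922037e-03  1.85978115e-05]
ee_pos [0.26421457 0.56583711 0.1939722 ]
tool_rot [ 2.16679743e-01  9.76242505e-01 -6.67101624e-04 -1.28429771e-04]
ft_force [-0.35866909 -0.73467853 -0.19750281]
ft_torque [-0.06852496  0.02977585  0.04013346]
opening 0.08549665511036064
-0.0187
top {'fx': 457.74859597475614, 'fy': 457.74859597475614, 'cx': 255.9552564426737, 'cy': 194.78554314587603, 'origin': array([ 3.92493040e-01, -4.77643482e-04,  9.86886737e-01]), 'rotation': array([-0.06211627,  0.0577071 ,  0.7063523 , -0.70276446])}
scene {'fx': 347.7698532887221, 'fy': 347.7698532887221, 'cx': 263.9534017788346, 'cy': 184.90089919746072, 'origin': array([0.84145808, 0.21642843, 0.6261953 ]), 'rotation': array([0.13198689, 0.26500815, 0.84640129, 0.44266803])}
```

View pics/top0.png

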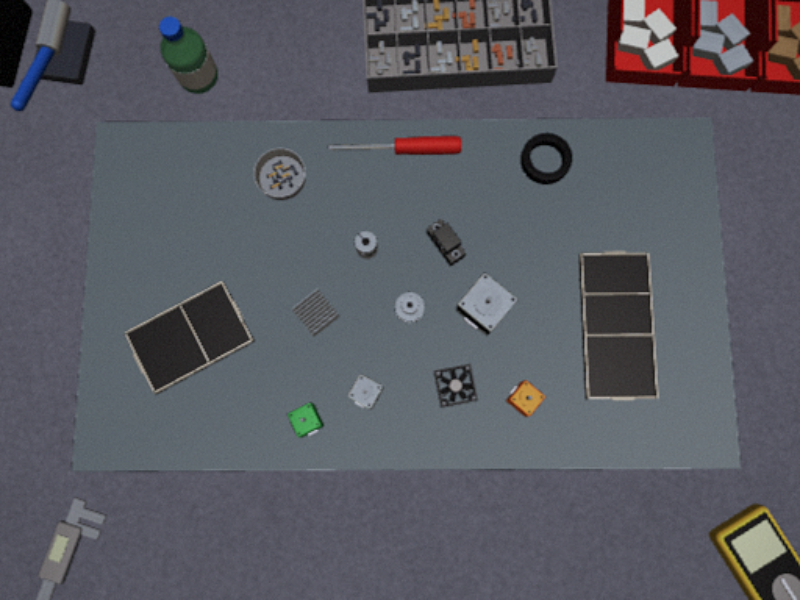

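View pics/scene0.png

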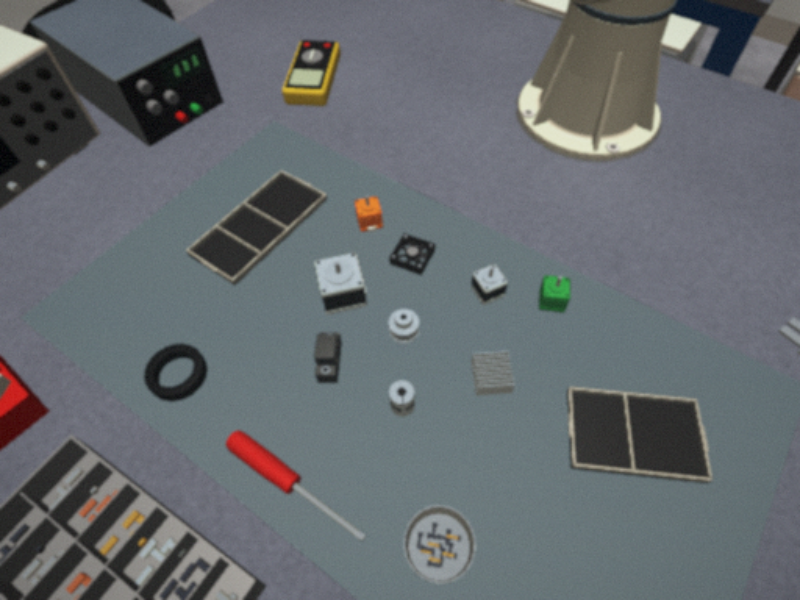

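The top view shows +x up and -y to the right. In 800×600 pixels, the parts are at:
- coupling (366,243)
- bearing block (446,242)
- large motor (487,302)
- pulley (410,307)
- small silver motor (365,392)
- heat sink (316,311)
- fan (455,385)
- three-bay tray at right, with the large bay at the bottom (620,325)
- two-bay tray at left (190,336), with the large bay on its lower left

The green and orange look-alikes are at (305,420) and (526,398).

```bash
cat > h.py <<'E'
import numpy as np,cv2
from scipy.spatial.transform import Rotation as Ro
def load(n): return dict(np.load(f"{n}.npz"))
def cloud(im):
    v,u=np.mgrid[:384,:512]; z=im["range_z"]
    c=np.stack([(u-im["cx"])/im["fx"]*z,-(v-im["cy"])/im["fy"]*z,-z],-1)
    return c@Ro.from_quat(im["rotation"]).as_matrix().T+im["origin"]
def ray(im,uv,h):
    uv=np.atleast_2d(uv).astype(float)
    c=np.stack([(uv[:,0]-im["cx"])/im["fx"],-(uv[:,1]-im["cy"])/im["fy"],-np.ones(len(uv))],-1)
    d=c@Ro.from_quat(im["rotation"]).as_matrix().T
    return im["origin"]+d*((h-im["origin"][2])/d[:,2])[:,None]
E
python3 - <<'E'
from h import *
im=load("top"); P=cloud(im); Z=P[...,2]
m=(im["range_z"]>0)
tab=m&(abs(Z)<.02); print("table z med/std",np.median(Z[tab]),np.std(Z[230:290,60:110]),)
for n,(u,v) in dict(coup=(366,243),bear=(446,242),large=(487,302),pul=(410,307),small=(365,392),hs=(316,311),fan=(455,385),green=(305,420),orange=(526,398)).items():
    u,v=int(u*.64),int(v*.64); w=30
    sub=np.zeros_like(m); sub[v-w:v+w,u-w:u+w]=1
    q=(m&sub&(Z>.008)).astype(np.uint8)
    nl,lab,st,ce=cv2.connectedComponentsWithStats(q)
    l=lab[v-3:v+4,u-3:u+4].max()
    p=P[lab==l]; zt=np.percentile(p[:,2],90)
    t=p[p[:,2]>zt-.008]
    r=cv2.minAreaRect((t[:,:2]*1000).astype(np.float32))
    print(n,len(p),"z90 %.3f zmax %.3f"%(zt,p[:,2].max()),"rect c",np.round(r[0],1),"size",np.round(r[1],1),"ang",round(r[2],1),"mean",np.round(t[:,:2].mean(0)*1000,1))
E
```

```text
table z med/std 0.0015445077565149345 0.06711971853119232
coup 195 z90 0.044 zmax 0.047 rect c [642.3  52.5] size [27.9 28.3] ang 89.5 mean [642.   53.2]
bear 390 z90 0.046 zmax 0.050 rect c [647.6 -57.4] size [33.8 25.9] ang 35.3 mean [646.6 -57.2]
large 839 z90 0.056 zmax 0.078 rect c [ 557.  -109.7] size [56.8 57.7] ang 49.6 mean [ 556.1 -109.1]
pul 272 z90 0.037 zmax 0.041 rect c [555.1  -6.6] size [19.  21.7] ang 89.6 mean [555.5  -6.5]
small 300 z90 0.041 zmax 0.059 rect c [440.2  53.4] size [35.  34.5] ang 61.0 mean [440.   53.2]
hs 458 z90 0.028 zmax 0.031 rect c [549.4 122.8] size [45.5 44.7] ang 38.8 mean [549.8 123.4]
fan 399 z90 0.019 zmax 0.022 rect c [448.7 -67.9] size [49.9 50. ] ang 10.7 mean [448.7 -67.8]
green 327 z90 0.041 zmax 0.061 rect c [403.6 132.9] size [35.  34.6] ang 27.4 mean [403.4 132.7]
orange 339 z90 0.042 zmax 0.061 rect c [ 430.5 -160.6] size [34.6 35.4] ang 49.9 mean [ 430.3 -159.9]
```

```bash
cat >> h.py <<'E'
def goto(xyz,jaw_deg=None,s=None):
    "print tool-frame shift (fraction) and turn fraction from measured pose; jaw_deg: world direction of jaw axis"
    from plant import arm
    s=s or arm.get_state(); R=Ro.from_quat(s["tool_rot"]).as_matrix()
    d=R.T@(np.array(xyz)-s["ee_pos"]); t=0
    if jaw_deg is not None:
        cur=np.degrees(np.arctan2(R[1,1],R[0,1])); dw=(jaw_deg-cur+90)%180-90
        t=-dw/180   # tool z is down
    print("t %.1f pos"%s["time"],np.round(s["ee_pos"],4),"j6 %.2f"%s["joints"][5],"F",np.round(s["ft_force"],1),"open %.4f"%s["opening"])
    print("  -> shift",np.round(d,4),"turn %.4f (alt %.4f) dist %.3f rows %d"%(t,t-np.sign(t),np.linalg.norm(d),np.ceil(max(np.linalg.norm(d)/.05,abs(t)*180/8.59))))
E
python3 - <<'E'
from h import *
im=load("top"); g=im["pixels"].astype(int)
v=g.max(-1)
for n,(x0,x1,y0,y1) in dict(three=(368,425,157,260),two=(75,166,177,254)).items():
    sub=np.zeros(v.shape,bool); sub[y0:y1,x0:x1]=1
    print(n,"vals",np.percentile(v[sub],[5,25,50,75,95]))
    dark=(sub&(v<65)).astype(np.uint8)
    nl,lab,st,ce=cv2.connectedComponentsWithStats(dark,connectivity=4)
    al=[]
    for l in range(1,nl):
        if st[l,4]<100: continue
        ys,xs=np.nonzero(lab==l); p=ray(im,np.c_[xs,ys],.006)[:,:2]*1000; al.append(p)
        r=cv2.minAreaRect(p.astype(np.float32)); print(" bay",np.round(r[0],1),np.round(r[1],1),round(r[2],1))
    r=cv2.minAreaRect(np.vstack(al).astype(np.float32)); print(" all",np.round(r[0],1),np.round(r[1],1),round(r[2],1))
b=[647.6,-57.4]
from plant import arm
goto([.6476,-.0574,.14],35.3+90)
E
```

```text
three vals [ 44.  51.  58. 114. 146.]
 bay [ 603.8 -296.7] [88.6 51.4] 89.9
 bay [ 546.4 -296.6] [88.5 50.4] 89.7
 bay [ 474.  -296.5] [88.7 77. ] 89.7
 all [ 532.4 -296.6] [ 88.6 194.1] 89.9
two vals [ 36.   42.  106.  109.  126.7]
 bay [537.7 262. ] [88.7 60. ] 28.3
 bay [501.8 327.8] [88.6 78.8] 28.6
 all [517.5 299. ] [ 88.7 144.3] 28.6
t 0.1 pos [0.2642 0.5659 0.1941] j6 -0.00 F [ 0.5 -0.7 -0.7] open 0.0853
  -> shift [-0.6111 -0.4025  0.0545] turn -0.3352 (alt 0.6648) dist 0.734 rows 15
```

```bash
python3 -m pendant '[[1,-0.611,-0.4025,0.0545,-0.335],[1,-0.611,-0.4025,0.0545,-0.335],[1,-0.611,-0.4025,0.0545,-0.335],[1,-0.611,-0.4025,0.0545,-0.335],[1,-0.611,-0.4025,0.0545,-0.335]]'; python3 -c "from h import *; goto([.6476,-.0574,.14],125.3)"
```

```text
time: 0.6
ee_pos: [0.39, 0.3619, 0.1766]
tool_rot: [-0.142, 0.99, -0.0, -0.0]
ft_force: [1.0, -0.3, -0.6]
opening: 0.0853
t 0.6 pos [0.39   0.3619 0.1766] j6 -1.11 F [ 1.  -0.3 -0.6] open 0.0853
  -> shift [-0.1292 -0.4748  0.0367] turn -0.1053 (alt 0.8947) dist 0.493 rows 10
```

```bash
python3 -m pendant '[[1,-0.129,-0.475,0.037,-0.105],[1,-0.129,-0.475,0.037,-0.105],[1,-0.129,-0.475,0.037,-0.105],[1,-0.129,-0.475,0.037,-0.105],[1,-0.129,-0.475,0.037,-0.105]]'; python3 -c "from h import *; goto([.6476,-.0574,.14],125.3)"
```

```text
time: 1.1
ee_pos: [0.5144, 0.1571, 0.1587]
tool_rot: [-0.3, 0.954, 0.0, -0.0]
ft_force: [1.0, -0.3, 0.4]
opening: 0.0855
t 1.1 pos [0.5144 0.1571 0.1587] j6 -1.89 F [ 1.  -0.3  0.4] open 0.0855
  -> shift [ 0.0135 -0.2521  0.0187] turn -0.0022 (alt 0.9978) dist 0.253 rows 6
```

```bash
python3 -m pendant '[[1,0.0135,-0.25,0.0187,-0.002],[1,0.0135,-0.25,0.0187,-0.002],[1,0.0135,-0.25,0.0187,-0.002],[1,0.0135,-0.25,0.0187,-0.002],[1,0.0135,-0.252,0.0187,-0.002]]'; python3 -m pendant '[[1,0,-0.002,0,0],[1,0,-0.002,0,0]]';  python3 - <<'E'
from h import *
from plant import arm
im=arm.get_image("wrist")
np.savez("wrist.npz",**{k:np.array(v) for k,v in im.items()})
cv2.imwrite("pics/w1.png",im["pixels"][:,:,::-1])
P=cloud(im);Z=P[...,2]; ok=(im["range_z"]>0)
d=np.hypot(P[...,0]-.6476,P[...,1]+.0574)
for lo,hi in((.012,.03),(.036,.05)):
    t=P[ok&(d<.045)&(Z>lo)&(Z<hi)]
    r=cv2.minAreaRect((t[:,:2]*1000).astype(np.float32)); print(len(t),"z",np.median(t[:,2]),r)
goto([.6476,-.0574,.14],125.3)
E
```

```text
time: 1.6
ee_pos: [0.6458, -0.0548, 0.14]
tool_rot: [-0.303, 0.953, 0.0, -0.0]
ft_force: [0.8, -0.2, -0.4]
opening: 0.0852
time: 1.8
ee_pos: [0.6463, -0.0557, 0.1396]
tool_rot: [-0.302, 0.953, 0.0, -0.001]
ft_force: [-0.3, 0.4, 0.4]
opening: 0.0855
697 z 0.02593484502973853 ((645.108642578125, -58.02134704589844), (60.23504638671875, 24.324981689453125), 34.47542190551758)
1174 z 0.04471264643200201 ((645.0061645507812, -58.48939514160156), (33.54255676269531, 25.255510330200195), 33.99671173095703)
t 1.9 pos [ 0.6458 -0.0545  0.1398] j6 -2.27 F [-0.6  0.7  0.1] open 0.0850
  -> shift [ 0.0002 -0.0034 -0.0002] turn -0.0006 (alt 0.9994) dist 0.003 rows 1
```

View pics/w1.png

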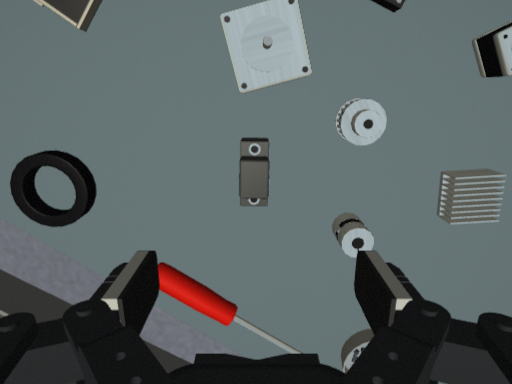

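The wrist view shows the bearing block square in the view at (254,172) and clear of the fingers' path. Its position agrees with the top view to about 2.5 mm. I'll descend and grip.

```bash
python3 -m pendant '[[1,0,-0.003,0.04,0.004],[1,0,-0.0035,0.08,0.004],[1,0,-0.0035,0.11,0.004],[1,0,-0.0035,0.125,0.004],[1,0,-0.0035,0.125,0.004]]'; python3 -c "from h import *; goto([.646,-.0579,.015],124.6)"; python3 -m pendant '[[0,0,0,0,0],[0,0,0,0,0],[0,0,0,0,0],[0,0,0,0,0],[0,0,0,0,0]]'; python3 -m pendant '[[0,0,0,0,0],[0,0,0,0,0],[0,0,0,0,0]]'
```

```text
time: 2.35
ee_pos: [0.6465, -0.056, 0.0137]
tool_rot: [-0.297, 0.955, 0.001, -0.002]
ft_force: [-0.3, 0.6, -0.7]
opening: 0.0855
t 2.4 pos [ 0.6465 -0.056   0.0137] j6 -2.26 F [-0.3  0.6 -0.7] open 0.0855
  -> shift [ 0.0015 -0.0012 -0.0013] turn 0.0001 (alt -0.9999) dist 0.002 rows 1
time: 2.85
ee_pos: [0.6488, -0.0574, 0.0161]
tool_rot: [-0.297, 0.955, -0.0, 0.0]
ft_force: [-0.1, -0.9, -0.2]
opening: 0.0125
time: 3.15
ee_pos: [0.6485, -0.0574, 0.0155]
tool_rot: [-0.297, 0.955, 0.0, -0.0]
ft_force: [0.8, 0.5, 0.5]
opening: -0.0002
```

The gripper shut completely, so it didn't catch the block. I'll look before moving.

```bash
python3 - <<'E'
from h import *
from plant import arm
a=arm.get_image("wrist"); b=arm.get_image("scene")
np.savez("wrist.npz",**{k:np.array(v) for k,v in a.items()})
s=cv2.resize(b["pixels"][150:290,130:330],(731,512))
cv2.imwrite("pics/m1.png",cv2.resize(np.hstack([cv2.resize(a["pixels"],(683,512)),s])[:,:,::-1],(800,290)))
P=cloud(a);Z=P[...,2];ok=a["range_z"]>0
t=P[ok&(np.hypot(P[...,0]-.646,P[...,1]+.058)<.08)&(Z<.06)]; print(len(t),np.percentile(t[:,2],[5,50,95,99]))
E
```

```text
44486 [0.00096098 0.00205384 0.04475358 0.0533244 ]
```

View pics/m1.png

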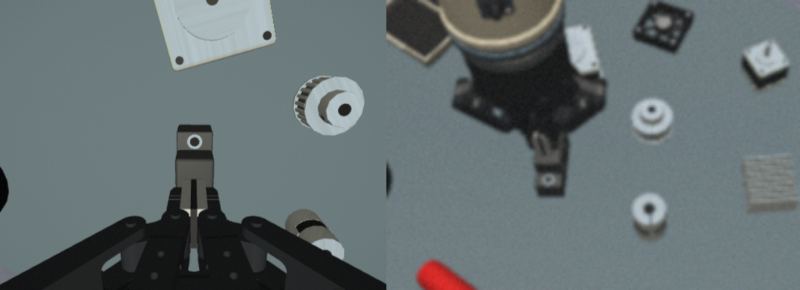

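The wrist image (left) shows the block under and in front of the shut fingers at (195,150). I'll work out where it is now and where the fingertips really are.

```bash
python3 - <<'E'
from h import *
from plant import arm
s=arm.get_state(); R=Ro.from_quat(s["tool_rot"]).as_matrix()
im=load("wrist"); P=cloud(im); ok=im["range_z"]>0
Rc=Ro.from_quat(im["rotation"]).as_matrix()
print("cam in tool",np.round(R.T@(im["origin"]-s["ee_pos"]),4)); print("cam axes in tool\n",np.round(R.T@Rc,3))
def proj(p):
    c=Rc.T@(p-im["origin"]); return im["cx"]+im["fx"]*c[0]/-c[2], im["cy"]-im["fy"]*c[1]/-c[2]
print("tcp px",proj(s["ee_pos"]),"blockcentre px",proj(np.array([.646,-.058,.043])))
T=(P-s["ee_pos"])@R   # tool coords
z=P[...,2]
for (x,y) in [(195,140),(195,155),(195,175),(180,215),(208,215),(175,195),(212,195)]:
    u,v=int(x*512/386),int(y*384/290); print((u,v),np.round(P[v,u],4),"tool",np.round(T[v,u],4),ok[v,u])
q=ok&(z>.012)&(z<.052)&(abs(T[...,1])<.03)&(abs(T[...,0])<.09)
t=P[q]; r=cv2.minAreaRect((t[:,:2]*1000).astype(np.float32)); print(r)
tt=T[q]; print("tool x range",tt[:,0].min(),tt[:,0].max(),"y",tt[:,1].min(),tt[:,1].max())
E
```

```text
cam in tool [ 0.0741  0.0004 -0.1793]
cam axes in tool
 [[ 0.001  0.957  0.291]
 [ 1.    -0.001 -0.001]
 [-0.     0.291 -0.957]]
tcp px (np.float64(255.40816542394177), np.float64(224.6483011592884)) blockcentre px (np.float64(256.9968621547043), np.float64(241.54225087276018))
(258, 185) [ 0.6256 -0.0714  0.0266] tool [ 0.0268  0.0014 -0.0111] True
(258, 205) [ 0.6314 -0.0674  0.038 ] tool [ 0.0198  0.0013 -0.0225] True
(258, 231) [ 0.6402 -0.0614  0.0455] tool [ 0.0091  0.0013 -0.0301] True
(238, 284) [ 0.6407 -0.0694  0.0981] tool [ 0.0132 -0.0055 -0.0827] True
(275, 284) [ 0.6339 -0.0593  0.0979] tool [ 0.0131  0.0066 -0.0825] True
(232, 258) [ 0.6483 -0.0692  0.0683] tool [ 0.0068 -0.0097 -0.0529] True
(281, 258) [ 0.6365 -0.0525  0.0688] tool [ 0.0071  0.0108 -0.0533] True
((606.987060546875, -76.54955291748047), (90.00331115722656, 45.06888961791992), 34.86110305786133)
tool x range -6.034330735976757e-05 0.08992895698510028 y -0.015106339065142868 0.02999905622836737
```

```bash
python3 - <<'E'
from h import *
from plant import arm
s=arm.get_state(); R=Ro.from_quat(s["tool_rot"]).as_matrix()
im=load("wrist"); P=cloud(im); T=(P-s["ee_pos"])@R
print(s["opening"],s["ee_pos"])
for v in range(170,340,8):
    print(v,[(tuple(np.round(T[v,u]*1000).astype(int))) for u in (240,248,252,257,262,268,276)])
cv2.imwrite("pics/m2.png",cv2.resize(im["pixels"][150:384,150:362,::-1],(636,600+102-102)))
E
```

```text
0.00034579816599877974 [ 0.64845253 -0.05733624  0.01543941]
170 [(np.int64(33), np.int64(-8), np.int64(-2)), (np.int64(33), np.int64(-4), np.int64(-3)), (np.int64(32), np.int64(-2), np.int64(-1)), (np.int64(33), np.int64(1), np.int64(-3)), (np.int64(33), np.int64(4), np.int64(-2)), (np.int64(33), np.int64(7), np.int64(-3)), (np.int64(33), np.int64(11), np.int64(-2))]
178 [(np.int64(30), np.int64(-8), np.int64(-10)), (np.int64(30), np.int64(-4), np.int64(-11)), (np.int64(31), np.int64(-2), np.int64(-11)), (np.int64(30), np.int64(1), np.int64(-11)), (np.int64(31), np.int64(3), np.int64(-11)), (np.int64(30), np.int64(7), np.int64(-10)), (np.int64(30), np.int64(11), np.int64(-10))]
186 [(np.int64(26), np.int64(-8), np.int64(-10)), (np.int64(26), np.int64(-4), np.int64(-11)), (np.int64(26), np.int64(-2), np.int64(-11)), (np.int64(26), np.int64(1), np.int64(-12)), (np.int64(27), np.int64(3), np.int64(-12)), (np.int64(26), np.int64(7), np.int64(-10)), (np.int64(26), np.int64(11), np.int64(-11))]
194 [(np.int64(22), np.int64(-8), np.int64(-11)), (np.int64(22), np.int64(-4), np.int64(-10)), 
[... 5195 characters left out ...]
4), np.int64(-97)), (np.int64(17), np.int64(6), np.int64(-106))]
330 [(np.int64(15), np.int64(-4), np.int64(-106)), (np.int64(-3), np.int64(-2), np.int64(-85)), (np.int64(-83), np.int64(-2), np.int64(14)), (np.int64(-84), np.int64(1), np.int64(15)), (np.int64(-5), np.int64(2), np.int64(-83)), (np.int64(-2), np.int64(4), np.int64(-86)), (np.int64(17), np.int64(5), np.int64(-110))]
338 [(np.int64(12), np.int64(-4), np.int64(-107)), (np.int64(-7), np.int64(-2), np.int64(-84)), (np.int64(-90), np.int64(-2), np.int64(14)), (np.int64(-89), np.int64(1), np.int64(13)), (np.int64(-91), np.int64(5), np.int64(14)), (np.int64(-5), np.int64(4), np.int64(-86)), (np.int64(17), np.int64(5), np.int64(-112))]
```

View pics/m2.png

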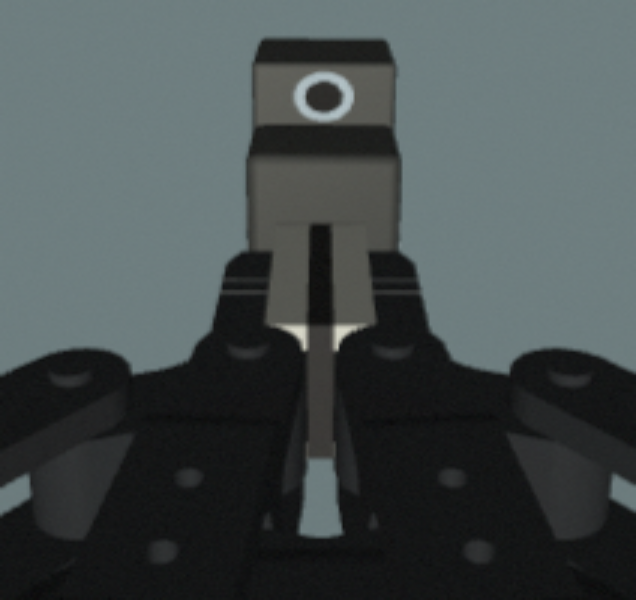

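The close-up shows the block unmoved, with the shut fingers above it. By range, the pads span tool z of about -74 to -44 mm, so the true tips sit about 41 mm above the reported TCP. That disagrees with the stated tool frame. x and y agree. I'll open, go 40 mm lower while watching the force, and close.

```bash
python3 -m pendant '[[0.7,0,0,0,0],[0.7,0,0,0,0],[0.7,0,0,0,0],[0.7,0,0,0,0],[0.7,0,0,0,0]]'; python3 -m pendant '[[0.7,0.001,0.001,0.01,0],[0.7,0.001,0.001,0.02,0],[0.7,0.001,0.001,0.03,0],[0.7,0.001,0.001,0.039,0],[0.7,0.001,0.001,0.039,0]]';python3 -m pendant '[[0,0,0,0,0],[0,0,0,0,0],[0,0,0,0,0],[0,0,0,0,0],[0,0,0,0,0]]'
```

```text
time: 3.75
ee_pos: [0.6485, -0.0573, 0.0155]
tool_rot: [-0.297, 0.955, -0.0, 0.0]
ft_force: [-0.4, -0.7, 0.3]
opening: 0.0599
time: 4.25
ee_pos: [0.6457, -0.057, -0.0255]
tool_rot: [-0.297, 0.955, 0.001, -0.001]
ft_force: [-0.3, 0.9, 0.4]
opening: 0.0599
time: 4.75
ee_pos: [0.6476, -0.0571, -0.0229]
tool_rot: [-0.297, 0.955, -0.0, 0.0]
ft_force: [-0.7, 0.0, 2.8]
opening: 0.0241
```

```bash
python3 -m pendant '[[0,0,0,-0.01,0],[0,0,0,-0.05,0],[0,0,0,-0.1,0],[0,0,0,-0.12,0],[0,0,0,-0.12,0]]'; python3 -c "from h import *; goto([.6038,-.2967,.08],0)"
```

```text
time: 5.25
ee_pos: [0.6496, -0.0573, 0.1008]
tool_rot: [-0.297, 0.955, -0.001, 0.003]
ft_force: [0.6, 0.3, -2.0]
opening: 0.0242
t 5.2 pos [ 0.6496 -0.0573  0.1008] j6 -2.26 F [ 0.6  0.3 -2. ] open 0.0242
  -> shift [ 0.1736 -0.1712  0.0207] turn -0.3081 (alt 0.6919) dist 0.245 rows 7
```

```bash
python3 -m pendant '[[0,0.174,-0.171,0.02,0.692],[0,0.174,-0.171,0.02,0.692],[0,0.174,-0.171,0.02,0.692],[0,0.174,-0.171,0.02,0.692],[0,0.174,-0.171,0.02,0.692]]'; python3 -c "from h import *; goto([.6038,-.2967,.08],0)"
```

```text
time: 5.75
ee_pos: [0.5987, -0.2981, 0.0745]
tool_rot: [0.077, 0.997, 0.0, -0.001]
ft_force: [0.1, 0.2, -2.2]
opening: 0.024
t 5.8 pos [ 0.5987 -0.2981  0.0745] j6 -1.88 F [ 0.1  0.2 -2.2] open 0.0240
  -> shift [-0.0048  0.0022 -0.0056] turn 0.4511 (alt -0.5489) dist 0.008 rows 10
```

```bash
python3 -m pendant '[[0,-0.005,0.002,0,0.451],[0,-0.005,0.002,0,0.451],[0,-0.005,0.002,0,0.451],[0,-0.005,0.002,0,0.451],[0,-0.005,0.002,0,0.451]]'; python3 -c "from h import *; goto([.6038,-.2967,.08],0)"
```

```text
time: 6.25
ee_pos: [0.6045, -0.2948, 0.0744]
tool_rot: [0.437, 0.9, 0.0, -0.002]
ft_force: [0.2, -0.9, -1.6]
opening: 0.0243
t 6.2 pos [ 0.6045 -0.2948  0.0744] j6 -1.12 F [ 0.2 -0.9 -1.6] open 0.0243
  -> shift [-0.001  -0.0018 -0.0056] turn 0.2124 (alt -0.7876) dist 0.006 rows 5
```

```bash
python3 -m pendant '[[0,-0.001,-0.002,0,0.212],[0,-0.001,-0.002,0,0.212],[0,-0.001,-0.002,0,0.212],[0,-0.001,-0.002,0,0.212],[0,-0.001,-0.002,0,0.212]]'; python3 -m pendant '[[0,0,0,0,0],[0,0,0,0,0]]'; python3 -c "from h import *; goto([.6038,-.2967,-.015],0)"
```

```text
time: 6.75
ee_pos: [0.6036, -0.2967, 0.0745]
tool_rot: [0.706, 0.708, -0.001, -0.001]
ft_force: [0.1, 0.2, -1.9]
opening: 0.0244
time: 6.95
ee_pos: [0.6042, -0.297, 0.0752]
tool_rot: [0.704, 0.711, -0.0, -0.001]
ft_force: [-0.3, 1.0, -1.4]
opening: 0.0243
t 7.0 pos [ 0.6042 -0.297   0.0752] j6 -0.47 F [-0.3  1.  -1.4] open 0.0243
  -> shift [ 0.0002 -0.0002  0.0902] turn 0.0031 (alt -0.9969) dist 0.090 rows 2
```

```bash
python3 -m pendant '[[0,0,0,0.03,0.003],[0,0,0,0.06,0.003],[0,0,0,0.08,0.003],[0,0,0,0.088,0.003],[0,0,0,0.088,0.003]]'; python3 -m pendant '[[0,0,0,0.002,0],[0,0,0,0.004,0],[0,0,0,0.005,0],[0,0,0,0.006,0],[0,0,0,0.006,0]]'
```

```text
time: 7.45
ee_pos: [0.604, -0.2969, -0.0129]
tool_rot: [0.707, 0.707, -0.0, -0.001]
ft_force: [-0.3, 0.1, -2.6]
opening: 0.0241
time: 7.95
ee_pos: [0.6051, -0.2974, -0.0173]
tool_rot: [0.708, 0.706, 0.0, 0.0]
ft_force: [-0.7, -0.5, -2.2]
opening: 0.0244
```

```bash
python3 -m pendant '[[0,0,0,0.001,0],[0,0,0,0.002,0],[0,0,0,0.003,0],[0,0,0,0.003,0],[0,0,0,0.003,0]]'
```

```text
time: 8.45
ee_pos: [0.6051, -0.2974, -0.02]
tool_rot: [0.708, 0.706, 0.0, 0.0]
ft_force: [-2.9, 1.2, 5.2]
opening: 0.0242
```

```bash
python3 -m pendant '[[0.45,0,0,0,0],[0.45,0,0,0,0],[0.45,0,0,0,0]]'; python3 -m pendant '[[0.45,0,0,-0.02,0],[0.45,0,0,-0.05,0],[0.45,0,0,-0.1,0],[0.45,0,0,-0.12,0]]'; python3 -c "from h import *; goto([.642,.0528,.06],90)"
```

```text
time: 8.75
ee_pos: [0.6051, -0.2974, -0.0206]
tool_rot: [0.708, 0.706, 0.0, 0.0]
ft_force: [-0.4, 0.2, 0.2]
opening: 0.0384
time: 9.15
ee_pos: [0.6071, -0.2984, 0.1039]
tool_rot: [0.708, 0.706, 0.001, 0.003]
ft_force: [-0.2, -0.5, 0.1]
opening: 0.0385
t 9.2 pos [ 0.6071 -0.2984  0.1039] j6 -0.46 F [-0.2 -0.5  0.1] open 0.0385
  -> shift [0.3513 0.0341 0.0432] turn 0.4994 (alt -0.5006) dist 0.356 rows 11
```

```bash
python3 -m pendant '[[0.7,0.351,0.034,0.043,0.5],[0.7,0.351,0.034,0.043,0.5],[0.7,0.351,0.034,0.043,0.5],[0.7,0.351,0.034,0.043,0.5],[0.7,0.351,0.034,0.043,0.5]]'; python3 -c "from h import *; goto([.641,.0525,.06],90)"
```

```text
time: 9.65
ee_pos: [0.629, -0.0545, 0.0698]
tool_rot: [0.915, 0.403, 0.0, 0.0]
ft_force: [1.1, -0.4, -0.4]
opening: 0.0599
t 9.7 pos [ 0.629  -0.0545  0.0698] j6 0.65 F [ 1.1 -0.4 -0.4] open 0.0599
  -> shift [ 0.0871 -0.0633  0.0098] turn 0.2644 (alt -0.7356) dist 0.108 rows 6
```

```bash
python3 -m pendant '[[0.7,0.087,-0.063,0.01,0.264],[0.7,0.087,-0.063,0.01,0.264],[0.7,0.087,-0.063,0.01,0.264],[0.7,0.087,-0.063,0.01,0.264],[0.7,0.087,-0.063,0.01,0.264]]'; python3 -m pendant '[[0.7,0,0,0,0.026],[0.7,0,0,0,0.026]]'; python3 -c "
from h import *
from plant import arm
im=arm.get_image('wrist'); P=cloud(im);Z=P[...,2]
t=P[(im['range_z']>0)&(np.hypot(P[...,0]-.642,P[...,1]-.053)<.03)&(Z>.034)&(Z<.05)]
print(cv2.minAreaRect((t[:,:2]*1000).astype(np.float32)),np.median(t[:,2]))
goto([.641,.0525,-.025],90)"
```

```text
time: 10.15
ee_pos: [0.6404, 0.0516, 0.0597]
tool_rot: [0.999, 0.046, -0.0, 0.0]
ft_force: [-0.2, -0.3, 1.2]
opening: 0.0596
time: 10.35
ee_pos: [0.6405, 0.0507, 0.0598]
tool_rot: [1.0, 0.007, -0.0, 0.0]
ft_force: [0.6, 0.2, 0.0]
opening: 0.0602
((641.5335083007812, 52.559532165527344), (29.14603614807129, 29.78009796142578), 54.52561569213867) 0.0419969515848401
t 10.4 pos [0.6405 0.0505 0.0598] j6 1.63 F [-0.6  0.6  0.1] open 0.0599
  -> shift [ 0.0006 -0.002   0.0848] turn 0.0057 (alt -0.9943) dist 0.085 rows 2
```

```bash
python3 -m pendant '[[0.7,0.001,-0.002,0.03,0.005],[0.7,0.001,-0.002,0.06,0.005],[0.7,0.001,-0.002,0.08,0.005],[0.7,0.001,-0.002,0.085,0.005],[0.7,0.001,-0.002,0.085,0.005]]';python3 -m pendant '[[0,0,0,0,0],[0,0,0,0,0],[0,0,0,0,0],[0,0,0,0,0]]';  python3 -m pendant '[[0,0,0,-0.01,0],[0,0,0,-0.05,0],[0,0,0,-0.1,0],[0,0,0,-0.12,0],[0,0,0,-0.12,0]]'; python3 -c "from h import *; goto([.5464,-.2966,.08],90)"
```

```text
time: 10.9
ee_pos: [0.641, 0.0524, -0.0256]
tool_rot: [1.0, 0.001, -0.001, 0.0]
ft_force: [0.4, 0.1, -0.1]
opening: 0.0597
time: 11.3
ee_pos: [0.6427, 0.0526, -0.0234]
tool_rot: [1.0, 0.0, 0.001, -0.0]
ft_force: [-0.2, 0.6, 6.4]
opening: 0.0287
time: 11.8
ee_pos: [0.6442, 0.0528, 0.0998]
tool_rot: [1.0, 0.0, 0.004, -0.0]
ft_force: [-0.1, -0.2, -1.3]
opening: 0.0284
t 11.8 pos [0.6442 0.0528 0.0998] j6 1.65 F [-0.1 -0.2 -1.3] open 0.0284
  -> shift [-0.0981  0.3494  0.0189] turn 0.0001 (alt -0.9999) dist 0.363 rows 8
```

```bash
python3 -m pendant '[[0,-0.098,0.349,0.02,0],[0,-0.098,0.349,0.02,0],[0,-0.098,0.349,0.02,0],[0,-0.098,0.349,0.02,0],[0,-0.098,0.349,0.02,0]]'; python3 -c "from h import *; goto([.5464,-.2966,.08],90)"
```

```text
time: 12.3
ee_pos: [0.5724, -0.1892, 0.0803]
tool_rot: [1.0, 0.0, -0.001, -0.0]
ft_force: [0.4, -0.4, -1.0]
opening: 0.0285
t 12.3 pos [ 0.5724 -0.1892  0.0803] j6 1.25 F [ 0.4 -0.4 -1. ] open 0.0285
  -> shift [-0.026   0.1074  0.0003] turn 0.0001 (alt -0.9999) dist 0.110 rows 3
```

```bash
python3 -m pendant '[[0,-0.026,0.107,0,0],[0,-0.026,0.107,0,0],[0,-0.026,0.107,0,0],[0,-0.026,0.107,0,0],[0,-0.026,0.107,0,0]]'; python3 -m pendant '[[0,0,0,0.04,0],[0,0,0,0.07,0],[0,0,0,0.09,0],[0,0,0,0.095,0],[0,0,0,0.095,0]]'; python3 -c "from h import *; goto([.5464,-.2966,-.0205],90)"
```

```text
time: 12.8
ee_pos: [0.5476, -0.2937, 0.0805]
tool_rot: [1.0, -0.0, -0.001, -0.001]
ft_force: [-0.1, 0.0, 0.6]
opening: 0.0284
time: 13.3
ee_pos: [0.548, -0.2931, -0.0144]
tool_rot: [1.0, 0.001, -0.001, -0.0]
ft_force: [0.0, -0.5, -0.3]
opening: 0.0283
t 13.3 pos [ 0.548  -0.2931 -0.0144] j6 1.08 F [ 0.  -0.5 -0.3] open 0.0283
  -> shift [-0.0015  0.0036  0.0061] turn 0.0006 (alt -0.9994) dist 0.007 rows 1
```

```bash
python3 -m pendant '[[0,0,0.003,0.002,0],[0,0,0.003,0.004,0],[0,0,0.003,0.005,0],[0,0,0.003,0.006,0],[0,0,0.003,0.006,0]]'
```

```text
time: 13.8
ee_pos: [0.548, -0.2979, -0.0196]
tool_rot: [1.0, -0.0, 0.0, 0.0]
ft_force: [-0.1, 1.1, -1.5]
opening: 0.0282
```

```bash
python3 -m pendant '[[0,0,0,0.0005,0],[0,0,0,0.001,0],[0,0,0,0.0015,0],[0,0,0,0.0015,0]]'
```

```text
time: 14.2
ee_pos: [0.548, -0.2979, -0.0205]
tool_rot: [1.0, -0.0, 0.0, 0.0]
ft_force: [-2.1, 0.7, 9.2]
opening: 0.0286
```

```bash
python3 -m pendant '[[0.5,0,0,0,0],[0.5,0,0,0,0],[0.5,0,0,0,0]]'; python3 -m pendant '[[0.5,0,0,-0.02,0],[0.5,0,0,-0.05,0],[0.5,0,0,-0.1,0],[0.5,0,0,-0.12,0]]'; python3 -c "from h import *; goto([.556,-.1095,.07],139.6)"
```

```text
time: 14.5
ee_pos: [0.548, -0.2978, -0.0215]
tool_rot: [1.0, 0.0, -0.0, -0.0]
ft_force: [0.6, 0.6, -0.6]
opening: 0.0427
time: 14.9
ee_pos: [0.5498, -0.2988, 0.1026]
tool_rot: [1.0, 0.0, 0.002, 0.001]
ft_force: [-0.0, -0.7, -1.3]
opening: 0.0429
t 14.9 pos [ 0.5498 -0.2988  0.1026] j6 1.07 F [-0.  -0.7 -1.3] open 0.0429
  -> shift [ 0.0061 -0.1894  0.0322] turn -0.2755 (alt 0.7245) dist 0.192 rows 6
```

```bash
python3 -m pendant '[[1,0.006,-0.189,0.032,-0.275],[1,0.006,-0.189,0.032,-0.275],[1,0.006,-0.189,0.032,-0.275],[1,0.006,-0.189,0.032,-0.275],[1,0.006,-0.189,0.032,-0.275]]'; python3 -m pendant '[[1,0,0,0,-0.036],[1,0,0,0,-0.036]]'; python3 -c "
from h import *
from plant import arm
im=arm.get_image('wrist'); P=cloud(im);Z=P[...,2]
np.savez('wrist.npz',**{k:np.array(v) for k,v in im.items()})
t=P[(im['range_z']>0)&(np.hypot(P[...,0]-.556,P[...,1]+.1095)<.05)&(Z>.046)&(Z<.060)]
print(cv2.minAreaRect((t[:,:2]*1000).astype(np.float32)),np.median(t[:,2]))
goto([.556,-.1095,-.02],139.6)"
```

```text
time: 15.4
ee_pos: [0.5528, -0.1043, 0.0656]
tool_rot: [0.929, 0.371, -0.001, -0.001]
ft_force: [-0.5, -1.2, -0.6]
opening: 0.0854
time: 15.6
ee_pos: [0.554, -0.1083, 0.0665]
tool_rot: [0.908, 0.419, -0.0, -0.0]
ft_force: [0.2, 0.3, -0.1]
opening: 0.0856
((555.5663452148438, -109.81145477294922), (57.19599151611328, 57.10982131958008), 49.69227981567383) 0.05335420861518908
t 15.7 pos [ 0.554  -0.1086  0.0666] j6 0.51 F [ 0.3 -0.1  0.4] open 0.0854
  -> shift [0.0006 0.0021 0.0866] turn -0.0015 (alt 0.9985) dist 0.087 rows 2
```

```bash
python3 - <<'E'
from h import *
im=load("wrist"); cv2.imwrite("pics/w2.png",im["pixels"][:,:,::-1])
P=cloud(im); th=np.radians(49.65); c=np.array([.5556,-.1098])
d=P[...,:2]-c; a=d@[np.cos(th),np.sin(th)]; b=d@[-np.sin(th),np.cos(th)]
for nm,q in(("+a",a),("-a",-a),("+b",b),("-b",-b)):
    o=b if 'a' in nm else a
    m=(im["range_z"]>0)&(q>.031)&(q<.045)&(abs(o)<.028)&(P[...,2]>.006)
    print(nm,m.sum(),np.round([q[m].max(),P[...,2][m].min(),P[...,2][m].max()],4) if m.any() else "")
E
```

```text
+a 0 
-a 0 
+b 2939 [0.045  0.1173 0.1928]
-b 4912 [0.045  0.1162 0.1903]
```

View pics/w2.png

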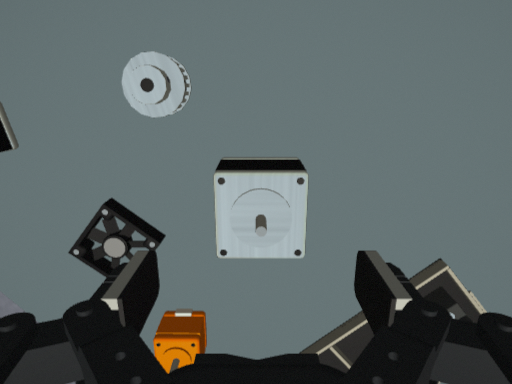

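The wrist view shows the large motor centred at (261,215) with nothing on its gripped sides. The fan at (115,240) and the orange motor at (180,340) are clear of the fingers' path. Next I'll grip it.

```bash
python3 -m pendant '[[1,0.001,0.002,0.03,-0.001],[1,0.001,0.002,0.06,-0.001],[1,0.001,0.002,0.08,-0.001],[1,0.001,0.002,0.091,-0.001],[1,0.001,0.002,0.091,-0.001]]';python3 -m pendant '[[0,0,0,0,0],[0,0,0,0,0],[0,0,0,0,0],[0,0,0,0,0]]'; python3 -m pendant '[[0,0,0,-0.005,0],[0,0,0,-0.01,0],[0,0,0,-0.01,0]]'
```

```text
time: 16.15
ee_pos: [0.5551, -0.1094, -0.0256]
tool_rot: [0.908, 0.419, -0.001, -0.001]
ft_force: [0.7, -0.1, 0.2]
opening: 0.0855
time: 16.55
ee_pos: [0.557, -0.1095, -0.023]
tool_rot: [0.908, 0.42, 0.001, 0.001]
ft_force: [-1.6, -0.0, 7.7]
opening: 0.056
time: 16.85
ee_pos: [0.5564, -0.1094, -0.0137]
tool_rot: [0.908, 0.42, 0.0, 0.0]
ft_force: [-0.5, 0.8, -6.0]
opening: 0.0561
```

```bash
python3 -m pendant '[[0,0,0,-0.03,0],[0,0,0,-0.06,0],[0,0,0,-0.09,0],[0,0,0,-0.1,0],[0,0,0,-0.1,0]]'; python3 -c "from h import *; goto([.474,-.2965,.08],90)"
```

```text
time: 17.35
ee_pos: [0.5571, -0.1095, 0.0868]
tool_rot: [0.908, 0.42, 0.001, 0.001]
ft_force: [1.1, -0.4, -6.6]
opening: 0.0559
t 17.4 pos [ 0.5571 -0.1095  0.0868] j6 0.51 F [ 1.1 -0.4 -6.6] open 0.0559
  -> shift [-0.1963  0.0578  0.0066] turn 0.2758 (alt -0.7242) dist 0.205 rows 6
```

```bash
python3 -m pendant '[[0,-0.04,0.012,0,0.055],[0,-0.08,0.024,0,0.11],[0,-0.12,0.036,0,0.165],[0,-0.16,0.048,0,0.22],[0,-0.196,0.058,0.005,0.276]]'; python3 -c "from h import *; goto([.474,-.2965,.08],90)"
```

```text
time: 17.85
ee_pos: [0.4718, -0.2975, 0.079]
tool_rot: [0.998, 0.055, -0.001, -0.0]
ft_force: [-0.4, -0.8, -6.2]
opening: 0.0561
t 17.9 pos [ 0.4718 -0.2975  0.079 ] j6 0.90 F [-0.4 -0.8 -6.2] open 0.0561
  -> shift [ 0.0023 -0.0007 -0.001 ] turn 0.0350 (alt -0.9650) dist 0.003 rows 1
```

```bash
python3 -m pendant '[[0,0.002,-0.001,0,0.035],[0,0.002,-0.001,0,0.035],[0,0.002,-0.001,0,0.035]]';  python3 -c "from h import *; goto([.474,-.2965,-.015],90)"
```

```text
time: 18.15
ee_pos: [0.4745, -0.2942, 0.0792]
tool_rot: [1.0, 0.005, -0.001, -0.001]
ft_force: [0.4, 0.9, -5.9]
opening: 0.0559
t 18.1 pos [ 0.4745 -0.2942  0.0792] j6 1.00 F [ 0.4  0.9 -5.9] open 0.0559
  -> shift [-0.0004  0.0024  0.0942] turn 0.0031 (alt -0.9969) dist 0.094 rows 2
```

```bash
python3 -m pendant '[[0,0,0.002,0.04,0.003],[0,0,0.002,0.07,0.003],[0,0,0.002,0.085,0.003],[0,0,0.002,0.092,0.003],[0,0,0.002,0.092,0.003]]';  python3 -m pendant '[[0,0,0,0.002,0],[0,0,0,0.003,0],[0,0,0,0.004,0],[0,0,0,0.004,0]]'; python3 -c "from h import *; goto([.474,-.2965,-.02],90)"
```

```text
time: 18.65
ee_pos: [0.4753, -0.2965, -0.0118]
tool_rot: [1.0, -0.001, -0.0, -0.0]
ft_force: [0.7, 0.2, -5.9]
opening: 0.0561
time: 19.05
ee_pos: [0.4756, -0.2973, -0.0148]
tool_rot: [1.0, -0.002, 0.0, 0.0]
ft_force: [-0.2, 0.3, -6.6]
opening: 0.0559
t 19.1 pos [ 0.4756 -0.2973 -0.0148] j6 1.01 F [-0.2  0.3 -6.6] open 0.0559
  -> shift [-0.0016 -0.0008  0.0052] turn -0.0010 (alt 0.9990) dist 0.005 rows 1
```

```bash
python3 -m pendant '[[0,-0.001,-0.001,0.002,0],[0,-0.001,-0.001,0.003,0],[0,-0.001,-0.001,0.004,0],[0,-0.001,-0.001,0.004,0]]'; python3 -m pendant '[[0,0,0,0.0005,0],[0,0,0,0.001,0],[0,0,0,0.001,0]]'
```

```text
time: 19.45
ee_pos: [0.4742, -0.2959, -0.0195]
tool_rot: [1.0, -0.002, -0.0, -0.0]
ft_force: [-0.4, 0.7, -6.5]
opening: 0.056
time: 19.75
ee_pos: [0.4744, -0.296, -0.0199]
tool_rot: [1.0, -0.002, 0.0, 0.0]
ft_force: [-2.3, 1.5, 2.0]
opening: 0.056
```

```bash
python3 -m pendant '[[0.85,0,0,0,0],[0.85,0,0,0,0],[0.85,0,0,0,0]]'; python3 -m pendant '[[0.85,0,0,-0.02,0],[0.85,0,0,-0.05,0],[0.85,0,0,-0.1,0],[0.85,0,0,-0.12,0],[0.85,0,0,-0.12,0]]'; python3 -c "from h import *; goto([.44,.0534,.07],151)"
```

```text
time: 20.05
ee_pos: [0.4747, -0.2963, -0.0201]
tool_rot: [1.0, -0.002, 0.0, 0.0]
ft_force: [0.5, -0.3, -0.1]
opening: 0.0726
time: 20.55
ee_pos: [0.4766, -0.2975, 0.1033]
tool_rot: [1.0, -0.002, 0.003, 0.002]
ft_force: [0.1, -0.5, -0.2]
opening: 0.0729
t 20.6 pos [ 0.4766 -0.2975  0.1033] j6 1.01 F [ 0.1 -0.5 -0.2] open 0.0729
  -> shift [-0.0378 -0.3509  0.0318] turn -0.3399 (alt 0.6601) dist 0.354 rows 8
```

```bash
python3 -m pendant '[[0.7,-0.038,-0.351,0.032,-0.34],[0.7,-0.038,-0.351,0.032,-0.34],[0.7,-0.038,-0.351,0.032,-0.34],[0.7,-0.038,-0.351,0.032,-0.34],[0.7,-0.038,-0.351,0.032,-0.34]]'; python3 -c "from h import *; goto([.44,.0534,.07],151)"
```

```text
time: 21.05
ee_pos: [0.4471, -0.0467, 0.076]
tool_rot: [0.93, 0.367, -0.0, -0.0]
ft_force: [0.8, -0.1, 0.1]
opening: 0.0596
t 21.1 pos [ 0.4471 -0.0467  0.076 ] j6 0.71 F [ 0.8 -0.1  0.1] open 0.0596
  -> shift [ 0.0632 -0.0779  0.0061] turn -0.0994 (alt 0.9006) dist 0.100 rows 3
```

```bash
python3 -m pendant '[[0.7,0.063,-0.078,0.006,-0.099],[0.7,0.063,-0.078,0.006,-0.099],[0.7,0.063,-0.078,0.006,-0.099],[0.7,0.063,-0.078,0.006,-0.099]]'; python3 -c "
from h import *
from plant import arm
im=arm.get_image('wrist'); P=cloud(im);Z=P[...,2]
np.savez('wrist.npz',**{k:np.array(v) for k,v in im.items()})
t=P[(im['range_z']>0)&(np.hypot(P[...,0]-.44,P[...,1]-.0534)<.035)&(Z>.032)&(Z<.044)]
print(cv2.minAreaRect((t[:,:2]*1000).astype(np.float32)),np.median(t[:,2]))
goto([.44,.0534,-.026],151)"
```

```text
time: 21.45
ee_pos: [0.4407, 0.0527, 0.0702]
tool_rot: [0.863, 0.506, -0.001, -0.0]
ft_force: [-0.3, -0.8, -0.2]
opening: 0.0596
((438.7876892089844, 53.413291931152344), (35.18877029418945, 35.09663009643555), 60.48078536987305) 0.038189032681539545
t 21.5 pos [0.441  0.0516 0.0704] j6 0.63 F [0.4 0.4 0.1] open 0.0597
  -> shift [ 0.0012 -0.0016  0.0964] turn -0.0021 (alt 0.9979) dist 0.096 rows 2
```

```bash
python3 -m pendant '[[0.7,0.0015,-0.002,0.03,0.001],[0.7,0.0015,-0.002,0.06,0.001],[0.7,0.0015,-0.002,0.085,0.001],[0.7,0.0015,-0.002,0.097,0.001],[0.7,0.0015,-0.002,0.097,0.001]]';python3 -m pendant '[[0,0,0,0,0],[0,0,0,0,0],[0,0,0,0,0],[0,0,0,0,0]]'; python3 -m pendant '[[0,0,0,-0.01,0],[0,0,0,-0.05,0],[0,0,0,-0.1,0],[0,0,0,-0.12,0],[0,0,0,-0.12,0]]';  python3 -c "from h import *; goto([.5018,.3278,.09],28.6)"
```

```text
time: 22.0
ee_pos: [0.4393, 0.0525, -0.0272]
tool_rot: [0.865, 0.502, -0.002, -0.001]
ft_force: [-0.0, -0.2, 0.1]
opening: 0.06
time: 22.4
ee_pos: [0.4414, 0.0538, -0.0248]
tool_rot: [0.864, 0.503, 0.001, 0.001]
ft_force: [-1.5, -4.4, 8.6]
opening: 0.0338
time: 22.9
ee_pos: [0.443, 0.0544, 0.0978]
tool_rot: [0.864, 0.503, 0.003, 0.001]
ft_force: [0.5, 0.1, -2.6]
opening: 0.0337
t 22.9 pos [0.443  0.0544 0.0978] j6 0.63 F [ 0.5  0.1 -2.6] open 0.0337
  -> shift [ 0.2668 -0.0838  0.0085] turn -0.3231 (alt 0.6769) dist 0.280 rows 7
```

```bash
python3 -m pendant '[[0,0.267,-0.084,0.008,-0.323],[0,0.267,-0.084,0.008,-0.323],[0,0.267,-0.084,0.008,-0.323],[0,0.267,-0.084,0.008,-0.323],[0,0.267,-0.084,0.008,-0.323]]';  python3 -c "from h import *; goto([.5018,.3278,.09],28.6)"
```

```text
time: 23.4
ee_pos: [0.492, 0.3, 0.0857]
tool_rot: [0.617, 0.787, -0.001, -0.0]
ft_force: [1.6, -0.0, -2.3]
opening: 0.0338
t 23.4 pos [0.492  0.3    0.0857] j6 0.30 F [ 1.6 -0.  -2.3] open 0.0338
  -> shift [ 0.0247  0.0161 -0.0043] turn -0.0824 (alt 0.9176) dist 0.030 rows 2
```

```bash
python3 -m pendant '[[0,0.025,0.016,0,-0.082],[0,0.025,0.016,0,-0.082],[0,0.025,0.016,0,-0.082],[0,0.025,0.016,0,-0.082]]';  python3 -m pendant '[[0,0,0,0.04,0],[0,0,0,0.07,0],[0,0,0,0.09,0],[0,0,0,0.1,0],[0,0,0,0.1,0]]'; python3 -c "from h import *; goto([.5018,.3278,-.022],28.6)"
```

```text
time: 23.8
ee_pos: [0.5016, 0.3255, 0.0859]
tool_rot: [0.515, 0.857, -0.001, -0.0]
ft_force: [0.0, -0.5, -2.4]
opening: 0.034
time: 24.3
ee_pos: [0.5016, 0.3251, -0.0143]
tool_rot: [0.515, 0.857, -0.001, -0.001]
ft_force: [0.1, 0.4, -1.8]
opening: 0.0335
t 24.3 pos [ 0.5016  0.3251 -0.0143] j6 0.08 F [ 0.1  0.4 -1.8] open 0.0335
  -> shift [0.0023 0.0015 0.0077] turn -0.0031 (alt 0.9969) dist 0.008 rows 1
```

```bash
python3 -m pendant '[[0,0.002,0.001,0.002,-0.003],[0,0.002,0.001,0.004,-0.003],[0,0.002,0.001,0.005,-0.003],[0,0.002,0.001,0.006,-0.003],[0,0.002,0.001,0.006,-0.003]]';  python3 -m pendant '[[0,0,0,0.0005,0],[0,0,0,0.001,0],[0,0,0,0.001,0]]'
```

```text
time: 24.8
ee_pos: [0.5027, 0.3286, -0.0188]
tool_rot: [0.51, 0.86, 0.0, 0.0]
ft_force: [0.3, 0.3, -2.2]
opening: 0.0338
time: 25.1
ee_pos: [0.5025, 0.3285, -0.0201]
tool_rot: [0.51, 0.86, -0.0, -0.0]
ft_force: [-0.6, 0.9, -2.6]
opening: 0.0339
```

```bash
python3 -m pendant '[[0,0,0,0.0005,0],[0,0,0,0.001,0],[0,0,0,0.0015,0],[0,0,0,0.0015,0]]'
```

```text
time: 25.5
ee_pos: [0.5025, 0.3285, -0.0216]
tool_rot: [0.51, 0.86, -0.0, -0.0]
ft_force: [0.3, 0.1, -1.6]
opening: 0.0339
```

```bash
python3 -m pendant '[[0,0,0,0.0005,0],[0,0,0,0.001,0],[0,0,0,0.001,0]]'
```

```text
time: 25.8
ee_pos: [0.5026, 0.3285, -0.0217]
tool_rot: [0.51, 0.86, -0.0, 0.0]
ft_force: [-2.4, -2.2, 7.5]
opening: 0.0338
```

```bash
python3 -m pendant '[[0.6,0,0,0,0],[0.6,0,0,0,0],[0.6,0,0,0,0]]'; python3 -m pendant '[[0.6,0,0,-0.02,0],[0.6,0,0,-0.05,0],[0.6,0,0,-0.1,0],[0.6,0,0,-0.12,0],[0.6,0,0,-0.12,0]]'; python3 -c "from h import *; goto([.555,-.0066,.06],28.6)"
```

```text
time: 26.1
ee_pos: [0.5027, 0.3286, -0.0225]
tool_rot: [0.51, 0.86, 0.0, 0.0]
ft_force: [-1.1, -0.3, 1.1]
opening: 0.0512
time: 26.6
ee_pos: [0.5048, 0.33, 0.1011]
tool_rot: [0.51, 0.86, 0.003, 0.001]
ft_force: [0.2, -0.1, -0.3]
opening: 0.0513
t 26.6 pos [0.5048 0.33   0.1011] j6 0.08 F [ 0.2 -0.1 -0.3] open 0.0513
  -> shift [-0.3194 -0.1179  0.0402] turn 0.0006 (alt -0.9994) dist 0.343 rows 7
```

```bash
python3 -m pendant '[[0.6,-0.319,-0.118,0.04,0],[0.6,-0.319,-0.118,0.04,0],[0.6,-0.319,-0.118,0.04,0],[0.6,-0.319,-0.118,0.04,0],[0.6,-0.319,-0.118,0.04,0]]'; python3 -c "from h import *; goto([.555,-.0066,.06],28.6)"
```

```text
time: 27.1
ee_pos: [0.5381, 0.081, 0.067]
tool_rot: [0.51, 0.86, -0.0, -0.001]
ft_force: [0.7, 0.7, 0.3]
opening: 0.051
t 27.1 pos [0.5381 0.081  0.067 ] j6 -0.35 F [0.7 0.7 0.3] open 0.0510
  -> shift [-0.0849 -0.0273  0.007 ] turn 0.0007 (alt -0.9993) dist 0.089 rows 2
```

```bash
python3 -m pendant '[[0.6,-0.085,-0.027,0.007,0],[0.6,-0.085,-0.027,0.007,0],[0.6,-0.085,-0.027,0.007,0],[0.6,-0.085,-0.027,0.007,0]]'; python3 -c "
from h import *
from plant import arm
im=arm.get_image('wrist'); P=cloud(im);Z=P[...,2]
for lo,hi,rr in((.016,.027,.03),(.030,.042,.02)):
    t=P[(im['range_z']>0)&(np.hypot(P[...,0]-.555,P[...,1]+.0066)<rr)&(Z>lo)&(Z<hi)]
    print(cv2.minAreaRect((t[:,:2]*1000).astype(np.float32)),np.median(t[:,2]))
goto([.555,-.0066,-.016],28.6)"
```

```text
time: 27.5
ee_pos: [0.5552, -0.0054, 0.0601]
tool_rot: [0.511, 0.86, -0.0, -0.001]
ft_force: [-0.2, 0.5, 0.1]
opening: 0.0512
((553.9009399414062, -6.345790863037109), (39.12281799316406, 39.29930877685547), 55.30335998535156) 0.023921187710323616
((553.9258422851562, -6.420611381530762), (22.55384635925293, 22.178939819335938), 82.693603515625) 0.035890123099015625
t 27.6 pos [ 0.5552 -0.0044  0.0604] j6 -0.51 F [ 1.  -0.  -0.4] open 0.0514
  -> shift [-0.0019 -0.0011  0.0764] turn 0.0003 (alt -0.9997) dist 0.076 rows 2
```

```bash
python3 -m pendant '[[0.45,-0.0015,-0.002,0.03,0],[0.45,-0.0015,-0.002,0.055,0],[0.45,-0.0015,-0.002,0.07,0],[0.45,-0.0015,-0.002,0.076,0],[0.45,-0.0015,-0.002,0.076,0]]';python3 -m pendant '[[0.2,0,0,0,0],[0,0,0,0,0],[0,0,0,0,0],[0,0,0,0,0]]'; python3 -c "from h import *; goto([.554,-.0064,-.016],28.6)"
```

```text
time: 28.05
ee_pos: [0.5537, -0.0058, -0.0146]
tool_rot: [0.509, 0.861, -0.001, -0.001]
ft_force: [-6.4, 0.3, 9.8]
opening: 0.038
time: 28.45
ee_pos: [0.5557, -0.006, -0.013]
tool_rot: [0.509, 0.861, 0.0, 0.001]
ft_force: [-3.8, 0.2, 16.2]
opening: 0.0283
t 28.4 pos [ 0.5557 -0.006  -0.013 ] j6 -0.52 F [-3.8  0.2 16.2] open 0.0283
  -> shift [ 0.0005 -0.0017  0.003 ] turn 0.0010 (alt -0.9990) dist 0.004 rows 1
```

A force of 16 N at 28 mm opening means the tips are pressing on the flange. I'll back off by 4 mm and let the fingers close on the hub.

```bash
python3 -m pendant '[[0.33,0,0,-0.002,0],[0.33,0,0,-0.005,0],[0.33,0,0,-0.005,0]]'; python3 -m pendant '[[0,0,0,0,0],[0,0,0,0,0],[0,0,0,0,0]]'
```

```text
time: 28.75
ee_pos: [0.5554, -0.0065, -0.0092]
tool_rot: [0.509, 0.86, 0.0, 0.0]
ft_force: [0.4, 0.8, -1.0]
opening: 0.0285
time: 29.05
ee_pos: [0.5548, -0.0069, -0.0099]
tool_rot: [0.51, 0.86, -0.0, -0.0]
ft_force: [0.0, 0.0, -0.3]
opening: 0.0277
```

```bash
python3 -m pendant '[[0,0,0,0,0],[0,0,0,0,0]]'; python3 - <<'E'
from h import *
from plant import arm
a=arm.get_image("wrist"); b=arm.get_image("scene")
s=cv2.resize(b["pixels"][150:290,180:367],(400,300)); w=cv2.resize(a["pixels"][150:384,130:382],(400,371))[:300]
cv2.imwrite("pics/p1.png",np.hstack([w,s])[:,:,::-1])
P=cloud(a)
st=arm.get_state(); R=Ro.from_quat(st["tool_rot"]).as_matrix(); T=(P-st["ee_pos"])@R
for v in range(200,262,6): print(v,[tuple(int(k) for k in np.r_[np.round(T[v,u]*1000),P[v,u,2]*1000]) for u in (222,232,245,257,270,280,290)])
E
```

```text
time: 29.25
ee_pos: [0.5549, -0.0069, -0.0098]
tool_rot: [0.51, 0.86, -0.0, -0.0]
ft_force: [-0.2, 0.0, -0.1]
opening: 0.028
200 [(19, -18, -12, 1), (19, -13, -12, 1), (19, -6, -11, 1), (19, 0, -11, 1), (19, 7, -11, 1), (19, 12, -12, 2), (19, 18, -12, 1)]
206 [(16, -18, -13, 2), (16, -13, -12, 2), (18, -6, -16, 6), (18, 0, -17, 7), (16, 7, -12, 1), (16, 13, -11, 1), (16, 18, -11, 0)]
212 [(13, -18, -12, 2), (15, -12, -18, 8), (19, -5, -29, 18), (19, 0, -28, 17), (16, 7, -21, 11), (13, 13, -12, 1), (13, 18, -12, 1)]
218 [(11, -18, -17, 7), (14, -12, -24, 13), (19, -5, -38, 27), (19, 0, -36, 26), (16, 7, -30, 19), (12, 12, -20, 9), (10, 18, -13, 2)]
224 [(11, -17, -25, 15), (16, -11, -37, 26), (17, -5, -38, 28), (17, 0, -38, 28), (17, 6, -39, 29), (9, 12, -19, 9), (6, 18, -11, 1)]
230 [(13, -16, -37, 26), (14, -11, -38, 28), (13, -5, -38, 27), (14, 0, -39, 28), (14, 6, -38, 28), (13, 11, -37, 27), (2, 18, -12, 1)]
236 [(10, -16, -37, 26), (10, -11, -37, 26), (11, -5, -38, 28), (11, 0, -38, 27), (11, 6, -39, 29), (11, 11, -38, 28), (-1, 18, -11, 1)]
242 [(11, -15, -46, 35), (8, -11, -38, 28), (11, -5, -45, 34), (10, 0, -43, 32), (8, 6, -38, 27), (8, 11, -39, 29), (12, 15, -47, 36)]
248 [(12, -14, -53, 42), (9, -10, -47, 37), (10, -5, -48, 38), (10, 0, -50, 39), (4, 6, -37, 26), (5, 11, -38, 28), (12, 14, -52, 42)]
254 [(11, -14, -57, 46), (7, -10, -49, 39), (8, -5, -50, 40), (8, 0, -50, 40), (5, 6, -44, 34), (2, 11, -39, 28), (9, 14, -53, 42)]
260 [(9, -14, -58, 48), (4, -10, -49, 39), (5, -5, -51, 40), (5, 0, -50, 40), (4, 6, -49, 39), (-1, 11, -39, 28), (7, 14, -55, 44)]
```

View pics/p1.png

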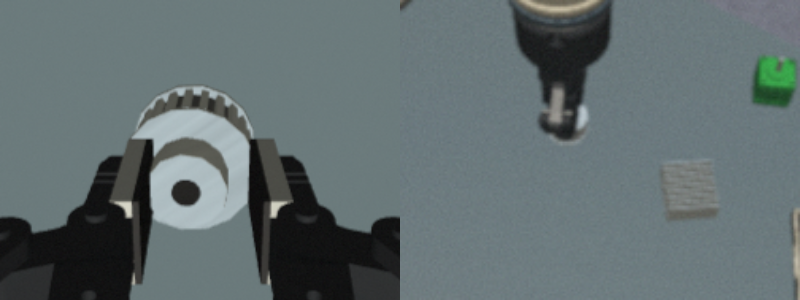

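The view shows the pulley shifted about 3–4 mm to the left. The left pad is on the hub, the right pad is on the flange rim, and the pulley is raised 3–4 mm. I descended with the fingers too narrow, and that caused it. I'll set it back down, open wide, measure again and grip the flanges instead.

```bash
python3 -m pendant '[[0,0,0,0.001,0],[0,0,0,0.002,0],[0,0,0,0.003,0],[0,0,0,0.004,0]]'; python3 -m pendant '[[0.4,0,0,0,0],[0.7,0,0,0,0],[0.7,0,0,0,0],[0.7,0,0,0,0]]';  python3 -m pendant '[[0.7,0,0,-0.02,0],[0.7,0,0,-0.05,0],[0.7,0,0,-0.07,0],[0.7,0,0,-0.07,0]]'; python3 -c "
from h import *
from plant import arm
im=arm.get_image('wrist'); P=cloud(im);Z=P[...,2]
for lo,hi,rr in((.016,.027,.03),(.030,.042,.02)):
    t=P[(im['range_z']>0)&(np.hypot(P[...,0]-.555,P[...,1]+.0066)<rr)&(Z>lo)&(Z<hi)]
    print(cv2.minAreaRect((t[:,:2]*1000).astype(np.float32)),np.percentile(t[:,2],[5,50,95]))
goto([.555,-.0066,-.031],28.6)"
```

```text
time: 29.75
ee_pos: [0.5552, -0.0069, -0.0131]
tool_rot: [0.51, 0.86, -0.0, 0.0]
ft_force: [-5.0, 0.4, 21.2]
opening: 0.0279
time: 30.15
ee_pos: [0.5548, -0.0069, -0.0139]
tool_rot: [0.51, 0.86, -0.0, -0.0]
ft_force: [-0.3, 0.0, 0.0]
opening: 0.0596
time: 30.55
ee_pos: [0.5569, -0.0069, 0.0587]
tool_rot: [0.51, 0.86, 0.001, 0.002]
ft_force: [0.2, -0.6, -0.9]
opening: 0.06
((553.1123046875, -8.267206192016602), (39.40495300292969, 39.304325103759766), 76.72777557373047) [0.02281462 0.02392533 0.02501003]
((553.0784301757812, -7.9925689697265625), (21.88028907775879, 22.655866622924805), 26.915695190429688) [0.03337507 0.03591322 0.03695597]
t 30.6 pos [ 0.5559 -0.0069  0.0573] j6 -0.52 F [-0.3 -0.4  0.1] open 0.0600
  -> shift [ 0.0008 -0.0009  0.0883] turn 0.0006 (alt -0.9994) dist 0.088 rows 2
```

```bash
python3 -m pendant '[[0.7,0,-0.003,0.03,0],[0.7,0,-0.003,0.06,0],[0.7,0,-0.003,0.08,0],[0.7,0,-0.003,0.088,0],[0.7,0,-0.003,0.088,0]]';python3 -m pendant '[[0,0,0,0,0],[0,0,0,0,0],[0,0,0,0,0],[0,0,0,0,0]]'; python3 -c "from h import *; goto([.553,-.0082,-.031],28.6)"
```

```text
time: 31.1
ee_pos: [0.5508, -0.0083, -0.0335]
tool_rot: [0.51, 0.86, -0.001, -0.001]
ft_force: [0.2, 0.5, 0.9]
opening: 0.0597
time: 31.5
ee_pos: [0.5532, -0.0083, -0.0307]
tool_rot: [0.51, 0.86, 0.0, 0.001]
ft_force: [-0.1, 0.5, 5.1]
opening: 0.0374
t 31.5 pos [ 0.5532 -0.0083 -0.0307] j6 -0.52 F [-0.1  0.5  5.1] open 0.0374
  -> shift [ 0.0002 -0.0001  0.0003] turn 0.0006 (alt -0.9994) dist 0.000 rows 1
```

```bash
python3 -m pendant '[[0,0,0,-0.01,0],[0,0,0,-0.05,0],[0,0,0,-0.1,0],[0,0,0,-0.12,0],[0,0,0,-0.12,0]]'; python3 -c "
from h import *
from plant import arm
im=arm.get_image('wrist'); P=cloud(im); s=arm.get_state(); R=Ro.from_quat(s['tool_rot']).as_matrix()
T=(P-s['ee_pos'])@R
m=(im['range_z']>0)&(abs(T[...,1])<.013)&(abs(T[...,0])<.022)&(T[...,2]>-.045)&(T[...,2]<.02)
h=T[m]; z=h[:,2]; print(m.sum(),np.histogram(z,bins=13,range=(-.045,.02)))
for lo,hi in((-.045,-.034),(-.034,-.024),(-.024,-.014)):
    t=h[(z>lo)&(z<hi)]
    if len(t)>50:
        c=np.linalg.lstsq(np.c_[t[:,:2],np.ones(len(t))],t[:,2],rcond=None)[0]; print(lo,len(t),np.round(c,3))
goto([.5377,.262,.09],28.6)"
```

```text
time: 32.0
ee_pos: [0.555, -0.0084, 0.0925]
tool_rot: [0.51, 0.86, 0.002, 0.003]
ft_force: [0.1, -0.9, -1.1]
opening: 0.0378
671 (array([243, 417,  11,   0,   0,   0,   0,   0,   0,   0,   0,   0,   0]), array([-0.045, -0.04 , -0.035, -0.03 , -0.025, -0.02 , -0.015, -0.01 ,
       -0.005,  0.   ,  0.005,  0.01 ,  0.015,  0.02 ]))
-0.045 670 [ 0.305 -0.011 -0.044]
t 32.0 pos [ 0.5535 -0.0084  0.0903] j6 -0.52 F [ 0.1  0.2 -0.7] open 0.0382
  -> shift [2.447e-01 1.160e-01 2.000e-04] turn 0.0006 (alt -0.9994) dist 0.271 rows 6
```

```bash
python3 -c "
from h import *
from plant import arm
im=arm.get_image('wrist'); P=cloud(im); s=arm.get_state(); R=Ro.from_quat(s['tool_rot']).as_matrix()
cv2.imwrite('pics/p2.png',im['pixels'][:,:,::-1])
T=(P-s['ee_pos'])@R
m=(im['range_z']>0)&(abs(T[...,1])<.017)&(abs(T[...,0])<.022)
for lo,hi in((-.060,-.047),(-.072,-.061)):
    t=T[m&(T[...,2]>lo)&(T[...,2]<hi)]
    if len(t)>50:
        c=np.linalg.lstsq(np.c_[t[:,:2],np.ones(len(t))],t[:,2],rcond=None)[0]; print(lo,len(t),np.round(c,3),np.round(np.median(t,0),4))
"
```

```text
-0.06 3258 [ 0.047 -0.001 -0.056] [ 0.0095 -0.0007 -0.0562]
-0.072 2750 [ 0.118  0.004 -0.068] [ 0.0015  0.0013 -0.0681]
```

View pics/p2.png

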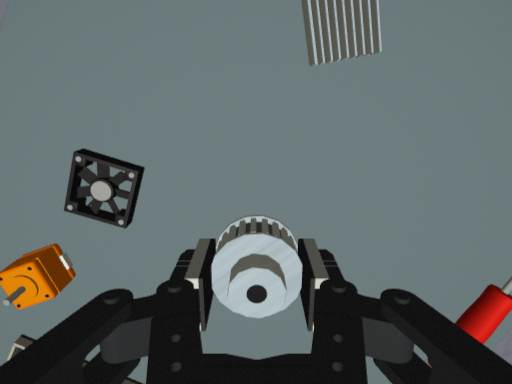

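The pulley is held squarely by its flanges at (257,270). Now I'll carry it over to the two-bay tray's small bay.

```bash
python3 -m pendant '[[0,0.245,0.116,0,0],[0,0.245,0.116,0,0],[0,0.245,0.116,0,0],[0,0.245,0.116,0,0],[0,0.245,0.116,0,0]]'; python3 -m pendant '[[0,0.02,0.009,0,0],[0,0.02,0.009,0,0],[0,0.02,0.009,0,0]]';python3 -c "from h import *; goto([.5377,.262,-.0225],28.6)"
```

```text
time: 32.6
ee_pos: [0.5359, 0.2426, 0.0864]
tool_rot: [0.51, 0.86, -0.001, -0.001]
ft_force: [0.9, -0.2, -1.1]
opening: 0.0379
time: 32.9
ee_pos: [0.5346, 0.2627, 0.0866]
tool_rot: [0.509, 0.861, -0.001, -0.001]
ft_force: [-0.9, 0.0, -0.7]
opening: 0.0377
t 32.9 pos [0.5346 0.2627 0.0866] j6 -0.05 F [-0.9  0.  -0.7] open 0.0377
  -> shift [-0.0021  0.0027  0.1091] turn 0.0011 (alt -0.9989) dist 0.109 rows 3
```

```bash
python3 -m pendant '[[0,-0.002,0.003,0.04,0],[0,-0.002,0.003,0.075,0],[0,-0.002,0.003,0.095,0],[0,-0.002,0.003,0.104,0],[0,-0.002,0.003,0.106,0]]'; python3 -m pendant '[[0,0,0,0.001,0],[0,0,0,0.002,0],[0,0,0,0.003,0],[0,0,0,0.003,0]]'; python3 -c "from h import *; goto([.5377,.262,-.0277],28.6)"
```

```text
time: 33.4
ee_pos: [0.5388, 0.2612, -0.019]
tool_rot: [0.51, 0.86, -0.001, -0.001]
ft_force: [0.5, 0.2, -0.0]
opening: 0.0379
time: 33.8
ee_pos: [0.5399, 0.263, -0.0201]
tool_rot: [0.51, 0.86, 0.0, 0.0]
ft_force: [-0.0, -0.9, -0.5]
opening: 0.0381
t 33.8 pos [ 0.5399  0.263  -0.0201] j6 -0.05 F [-0.  -0.9 -0.5] open 0.0381
  -> shift [ 0.0002 -0.0024  0.0076] turn 0.0006 (alt -0.9994) dist 0.008 rows 1
```

```bash
python3 -m pendant '[[0,0,0,0.002,0],[0,0,0,0.003,0],[0,0,0,0.004,0],[0,0,0,0.005,0],[0,0,0,0.005,0]]'; python3 -m pendant '[[0,0,0,0.0005,0],[0,0,0,0.001,0],[0,0,0,0.001,0]]'
```

```text
time: 34.3
ee_pos: [0.5394, 0.2627, -0.0259]
tool_rot: [0.51, 0.86, -0.0, -0.0]
ft_force: [-0.3, -0.4, -1.5]
opening: 0.0381
time: 34.6
ee_pos: [0.5395, 0.2628, -0.0268]
tool_rot: [0.51, 0.86, -0.0, -0.0]
ft_force: [-0.2, 0.1, -0.3]
opening: 0.0377
```

```bash
python3 -m pendant '[[0,0,0,0.0005,0],[0,0,0,0.001,0],[0,0,0,0.001,0]]'
```

```text
time: 34.9
ee_pos: [0.5396, 0.2628, -0.0277]
tool_rot: [0.51, 0.86, 0.0, 0.0]
ft_force: [0.1, -0.1, -0.1]
opening: 0.0379
```

```bash
python3 -m pendant '[[0,0,0,0.0005,0],[0,0,0,0.001,0],[0,0,0,0.001,0]]'
```

```text
time: 35.2
ee_pos: [0.5396, 0.2628, -0.0278]
tool_rot: [0.51, 0.86, 0.0, 0.0]
ft_force: [-3.8, -1.9, 12.7]
opening: 0.038
```

Contact. I'll release, rise, move aside and check everything from the top camera.

```bash
python3 -m pendant '[[0.55,0,0,0,0],[0.55,0,0,0,0],[0.55,0,0,0,0]]'; python3 -m pendant '[[0.55,0,0,-0.02,0],[0.55,0,0,-0.06,0],[0.55,0,0,-0.11,0],[0.55,0,0,-0.15,0],[0.55,0,0,-0.15,0]]'; python3 -c "from h import *; goto([.3,.45,.18])"
```

```text
time: 35.5
ee_pos: [0.5395, 0.2628, -0.0289]
tool_rot: [0.51, 0.86, -0.0, -0.0]
ft_force: [-0.4, -0.3, 0.2]
opening: 0.047
time: 36.0
ee_pos: [0.5431, 0.2645, 0.1271]
tool_rot: [0.51, 0.86, 0.004, 0.003]
ft_force: [-0.1, 0.9, 0.3]
opening: 0.0468
t 36.0 pos [0.5431 0.2645 0.1271] j6 -0.05 F [-0.1  0.9  0.3] open 0.0468
  -> shift [ 0.2794 -0.1236 -0.0542] turn 0.0000 (alt 0.0000) dist 0.310 rows 7
```

```bash
python3 -m pendant '[[0.55,0.1,-0.05,-0.05,0],[0.55,0.28,-0.124,-0.054,0],[0.55,0.28,-0.124,-0.054,0],[0.55,0.28,-0.124,-0.054,0],[0.55,0.28,-0.124,-0.054,0]]'; python3 -m pendant '[[0.55,0.09,-0.04,0,0],[0.55,0.09,-0.04,0,0],[0.55,0.09,-0.04,0,0],[0.55,0.09,-0.04,0,0]]'; python3 - <<'E'
from h import *
from plant import arm
im=arm.get_image("top"); cv2.imwrite("pics/end.png",cv2.resize(im["pixels"][:,:,::-1],(800,600)))
np.savez("end.npz",**{k:np.array(v) for k,v in im.items()})
P=cloud(im); ok=im["range_z"]>0; Z=P[...,2]
C3=np.array([474+57,-296.5])/1000; a3=np.radians(.1)
l,s=np.array([501.8,327.8])/1e3,np.array([537.7,262])/1e3; a2=np.radians(-61.4); C2=(l+s)/2-.0045*np.array([np.cos(a2),np.sin(a2)])
def loc(p,C,a): d=p-C; return np.round(np.array([d@[np.cos(a),np.sin(a)],d@[-np.sin(a),np.cos(a)]])*1000,1)
for n,x,y,h,r,C,a in(("large",.474,-.2965,.054,.042,C3,a3),("coup",.547,-.2966,.043,.03,C3,a3),("bear",.604,-.2967,.046,.03,C3,a3),("small",.5018,.3278,.039,.03,C2,a2),("pul",.5377,.262,.037,.03,C2,a2),("hs",.5494,.1228,.025,.035,None,0),("fan",.4487,-.0679,.015,.038,None,0)):
    t=P[ok&(np.hypot(P[...,0]-x,P[...,1]-y)<r)&(Z>h-.007)&(Z<h+.009)]
    if len(t)<20: print(n,"few",len(t)); continue
    q=cv2.minAreaRect((t[:,:2]*1000).astype(np.float32)); u=t[abs(t[:,2]-np.median(t[:,2]))<.005]
    pl=np.linalg.lstsq(np.c_[u[:,:2],np.ones(len(u))],u[:,2],rcond=None)[0]
    print(n,np.round(q[0],1),np.round(q[1],1),round(q[2],1),"top z %.4f"%np.median(t[:,2]),"slope",np.round(pl[:2],3),"tray",loc(np.array(q[0])/1e3,C,a) if C is not None else "")
print(arm.get_state()["time"],arm.get_state()["ee_pos"])
E
```

```text
time: 36.5
ee_pos: [0.3436, 0.4112, 0.1669]
tool_rot: [0.51, 0.86, -0.0, -0.0]
ft_force: [0.7, 0.4, -1.1]
opening: 0.047
time: 36.9
ee_pos: [0.2661, 0.4705, 0.1665]
tool_rot: [0.508, 0.861, -0.0, 0.0]
ft_force: [1.2, -0.3, 1.2]
opening: 0.0471
large [ 474.9 -294.5] [55.6 58.2] 0.1 top z 0.0568 slope [-0.005 -0.013] tray [-56.1   2.1]
coup [ 548.  -295.6] [28.4 28.6] 45.3 top z 0.0450 slope [ 0.04  -0.019] tray [17.   0.8]
bear [ 605.6 -293.8] [33.2 25.6] 89.7 top z 0.0480 slope [-0.019 -0.039] tray [74.6  2.6]
small [504.6 327.4] [35.1 36. ] 29.0 top z 0.0414 slope [0.015 0.02 ] tray [-31.3   2.2]
pul [540.5 258.2] [28.8 26.5] 48.8 top z 0.0387 slope [-0.02   0.011] tray [46.6  0.6]
hs [549.5 122.9] [45.7 44.7] 39.0 top z 0.0257 slope [-0.005  0.004] tray 
fan [448.8 -67.8] [50.1 50.2] 10.7 top z 0.0157 slope [-0.    -0.009] tray 
36.95 [0.26696555 0.46990576 0.16660138]
```

View pics/end.png

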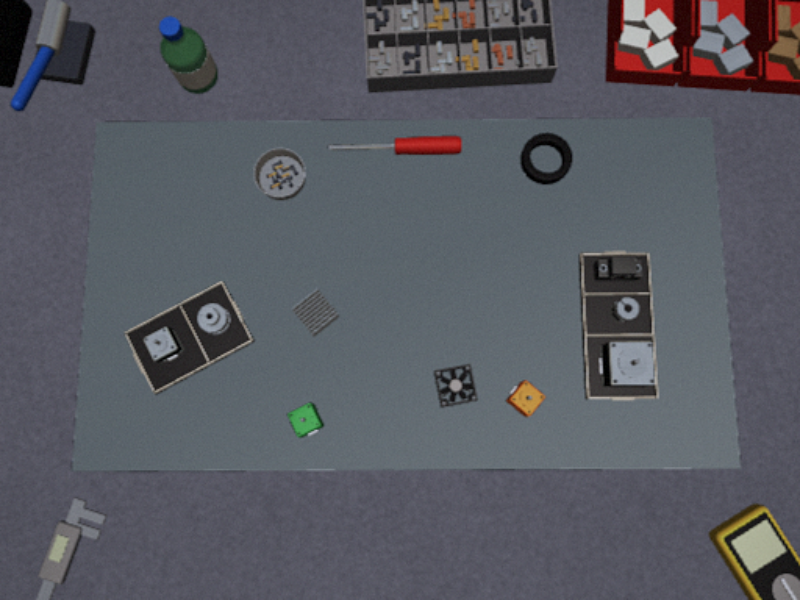

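The final top view shows all five parts upright in their bays and the trays, heat sink, fan and both look-alikes in place. The arm is clear. I'm handing in.

```bash
python3 -c "
from plant import arm
print(arm.job_done())"
```

```text
the job is handed in; nothing more can be done
None
```

I made up both kits and handed the job in at about 37 s of the 125 s allowed. No verdict was reported. Each part was set down until the wrist force showed contact, then released.

My last check, from the top camera, put every part inside its allowed range:

| Part | Tray | Bay | Measured x, y in tray frame (mm) |
|---|---|---|---|
| Large motor | three-bay | large | -56, +2 |
| Coupling | three-bay | middle small | +17, +1 |
| Bearing block | three-bay | end small | +75, +3 |
| Small motor | two-bay | large | -31, +2 |
| Pulley | two-bay | small | +47, +1 |

- **Height and lean:** The tops read 2–3 mm higher than they should, about the same as the camera read before I moved anything, so I take the parts to be flat on the bay floors. The measured slopes were at most about 0.04, against a limit of 0.1 rad.
- **Heat sink and fan:** Both are within about 0.2 mm of where they started. I left the green and orange motors alone.

Three things went wrong or disagreed along the way:
- **Reported tool position:** The reported tool point lies 35–42 mm below the real fingertips, which contradicts the stated tool frame. My first close on the bearing block therefore shut above it without moving it. I corrected for the offset after that.
- **First pulley grasp:** I came down with the fingers too narrow. The tips pressed on the flange at about 16 N, and setting the pulley back down read 21 N. It shifted about 2 mm and was lifted 3–4 mm, then I set it down and gripped it again by the flanges.
- **Pulley tilt in the grip:** The measurement after the second grasp was unclear, with a slope reading of 0.05–0.12. After placing, it read about 0.02.

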